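Load the bench embossing press

TASK

Lay the square wooden blank flat in the square die cavity of the press's pulled-out carriage, fully down in the recess. Then push the carriage all the way home under the ram, with the blank still seated in it. Leave the round and oblong blanks, the tape roll and the glue jar where they are.

Things in the scene. Friction and masses are not known exactly. Their poses are not given: they have to be found in the camera images.
- square_blank: Loose square beech blank, 60 x 60 mm and 18 mm thick, about 45 g, lying flat on the table. Origin at the centre of its underside, x and y along its sides, z up. It is the only blank that fits the cavity.
- cavity (a point): Centre of the mouth of the square die cavity, in the top face of the aluminium carriage, 44 mm above the table. Cavity 64 x 64 mm, 8 mm deep: a seated blank's underside is 8 mm below this point, 10 mm stands proud. x, y along the cavity's sides, z up; +y is the way home under the ram. Carriage 112 (x) x 120 (y) mm; guide rails as high run along y, 59 to 73 mm either side.
- handle (a point): Middle of the top edge of the dark steel push handle, an upright plate on the carriage's outer end, 140 mm from the cavity's centre towards its -y. 70 mm wide (x), 14 mm thick (y), from 24 to 86 mm above the table; free above and on its outer (-y) side. Axes as the cavity's: push its outer face towards +y.
- carriage (a joint): Position of the carriage in metres: 0 is fully home with the cavity under the ram, 0.18 is fully out. It begins pulled out, slides stiffly (about 4 N) and stays where it is left. Where it is home there is a hard stop.
- press: Grey bench press, fixed. Origin on the table under the ram, axes as the cavity's; the cavity is over it when home. Bed 150 mm wide, y -300 to 120 mm. Ram plate 85 x 85 mm, underside 87 mm above the table. Column at y 50 to 120 mm; head 80 mm wide, y -50 to 120 mm, 250 to 330 mm high; hand lever on the +x side rises to 400 mm.
- round_blank: Loose round beech blank, 70 mm diameter, 18 mm thick, lying flat; not used. Origin at the centre of its underside.
- oblong_blank: Loose oblong beech blank, 60 mm (x) by 90 mm (y), 18 mm thick, lying flat; not used. Origin at the centre of its underside.
- tape_roll: Roll of tape lying flat, 100 mm diameter, 24 mm high; not used. Origin at the centre of its underside.
- glue_jar: Standing glue jar, 68 mm diameter, 85 mm high; not used. Origin at the centre of its underside.
Things that resemble listed ones, but are neither listed nor needed, are in the scene too. What is shaped like the square_blank but pink or turquoise is not meant.

How it is judged (in metres and radians):
On the way:
1. the square blank is seated in the die cavity while the carriage is still pulled out (horizontal distance between square_blank and cavity below 0.0045 m and z of square_blank in the frame of cavity below -0.0065 m and angle between square_blank's own z axis and vertical below 0.06 rad and value of joint carriage above 0.08 m), for 0.2 s.
At the end, for the whole second after the job is handed in: The carriage is home (within 6 mm of its stop) and the square blank lies at rest in the cavity: within 4.5 mm of its centre, its underside at least 6.5 mm below the mouth, and level to 0.06 rad (horizontal distance between square_blank and cavity below 0.0045 m and z of square_blank in the frame of cavity below -0.0065 m and angle between square_blank's own z axis and vertical below 0.06 rad and value of joint carriage below 0.006 m and linear speed of square_blank below 0.02 m/s); the robot touches nothing.
It fails at once if the round blank is moved more than 25 mm or tipped (distance of round_blank from where it was at the start of the episode above 0.025 m or angle between round_blank's own z axis and vertical above 0.5 rad).
It fails at once if the oblong blank is moved more than 25 mm or tipped (distance of oblong_blank from where it was at the start of the episode above 0.025 m or angle between oblong_blank's own z axis and vertical above 0.5 rad).
It fails at once if the tape roll is moved more than 25 mm or tipped (distance of tape_roll from where it was at the start of the episode above 0.025 m or angle between tape_roll's own z axis and vertical above 0.5 rad).
It fails at once if the glue jar is moved more than 25 mm or tipped (distance of glue_jar from where it was at the start of the episode above 0.025 m or angle between glue_jar's own z axis and vertical above 0.5 rad).
It also fails if it takes over 53 s, if anything falls off the work surface, if the arm or the gripper's body presses on something with over 40 N, if the wrist force passes 120 N, or if a joint passes its speed limit or range.

ROBOT

A 6-joint arm with a two-finger parallel gripper is mounted at the origin on the work surface. World frame = base frame: x ahead of the robot, y to its left, z up, the work surface at z = 0. Lengths are in mm, angles in rad, forces in N, time in s.
With the tool pointing down it reaches from about 425 to 950 mm from the base axis. Payload 3.5 kg.
Tool frame: the origin (TCP) lies on the mounting face of the last link; the fingertips stand 173 mm ahead of it and the grasp point (between the pads) lies 155 mm ahead of it; z points along the fingers, y is the line along which they close (so a half turn about z gives the same grasp; the last joint's range is limited). The gripper opens to 85 mm and grips with 20 to 120 N. Pads are 22 mm wide; open, the fingers measure 114 mm over their backs; the gripper's body (76 mm by 85 mm) begins 54 mm behind the grasp point. The pads swing forward as they close: fully open they stand 13 mm farther back than shut.
Start: joints at [1.024, 0.286, 1.577, -0, 1.279, -0.15], TCP at [260.83, 622.556, 404.725] pointing down, gripper open.
Joint ranges: [-2.77, 2.77], [-0.9, 2.22], [0.21, 2.48], [-1.53, 4.67], [0.24, 2.81], [-2.84, 2.84]. Speed limits (rad/s): [2.79, 2.79, 3.14, 3.14, 3.14, 3.14].

INTERFACE

Orientations are given as a unit quaternion [x, y, z, w].
In Python, from rig import * gives the robot as it stands.
- The arm moves only by the shell command python3 -m handwheel 'ROWS' [OPENING] [FORCE]. ROWS is JSON, a list of rows, each a list of 6 numbers: the shift along the tool's x, y, z scaled (see below), then the turn, a rotation vector about the tool's x, y, z scaled (see below). In form: [[dx, dy, dz, ax, ay, az], ...]. A call has 1 to 8 rows; each row is the pose to reach, as a shift and turn from the pose commanded when the call began, along the tool's axes at that moment; what a row does not reach only later rows make up. The controller multiplies each number of a shift by 0.5 m and each number of a turn by 45 degrees. A row lasts 1/12 s, in which the tool goes at most 41.7 mm and 7.16 degrees, less where a joint would pass 70% of its speed; a pose out of reach is approached as far as the arm can. A call with a number of a shift or a turn outside -1 to 1 is refused whole. A call with a gripper value outside its range is refused whole. OPENING is the closure, from -1 (fully open) to 1 (shut), set as the call begins (- or left out, the last holds). The fingers move at their own pace and stop on an object; FORCE is the grip in N (left out, the last holds). Time passes only in rows, so rows that repeat a pose let the fingers close. It gives the time, the measured TCP pose, the force, the opening and the grip force at its end, in the units of the state.
- state(): the state, without advancing time (a new reading comes with each control period).
- camera(name): name is "scene" or "top" or "wrist"; returns the picture (384x512x3 uint8, blue, green, red); there is no depth.
- camera_model(name): a dict with "fovy" (degrees; the focal length in pixels is half the picture's height over the tangent of half this angle, whatever the lens; pixels are square), "cx", "cy" (the principal point, pixels), "k1" (the pictures are not rectified: a ray, as slopes to the right and down, at radius r is drawn at 1 + k1 r^2 times it, then the intrinsics apply), "rvec" (rotation vector, rad) and "tvec" (3), from world to camera coordinates, as OpenCV has them. Camera axes: x right, y down, z forward; pixel columns grow to the right and rows downward; lengths in mm; the calibration is good to about 2 mm. A picture is of the moment at which its call begins: read the wrist's pose just before it. camera_model takes no time and is no camera call; for the wrist camera it gives the pose at the moment of the call.
- job_done(): hands the job in; it is judged then, once.
The state is a dict: "t": time; "joint_positions": joint angles; "dq": joint speeds; "joint_torque": joint torques, N m; "tcp_pos": TCP position; "tool_rot": TCP orientation; "ft_force": force on the tool from outside, world axes, zero at the start; "wrist_torque": the same for the moment, N m; "finger_gap": finger opening in mm; "gripper_force": force on a finger pad.
Only numpy, scipy, OpenCV 4.12 (cv2) and the standard library are available. Lean on these libraries where they do the work, as an engineer would, in place of code of your own. Each camera call takes 0.05 s, during which the arm holds its last target. There are 200 camera calls.

## Working session

There is one attempt and no reset: what is moved stays moved. The work goes in short steps, Python scripts to look and compute and a shell command to move; the robot and the scene stay as the last step left them, time stands still between calls to the robot, and variables do not carry over. Pictures are saved under pics/ and viewed, at most 10 in all, crops included, and the job is handed in when it is done.

```bash
mkdir -p pics; ls; python3 - <<'E'
from rig import *
import cv2
s=state();print(s)
for n in("scene","top","wrist"):
    cv2.imwrite(f"pics/{n}0.png",camera(n)); print(n,camera_model(n))
E
```

```text
pics
{'t': 0.0, 'joint_positions': array([ 1.02400514e+00,  2.87202977e-01,  1.57820859e+00,  5.31077642e-05,
        1.27860707e+00, -1.50010094e-01]), 'dq': array([-1.54317654e-04,  4.81289180e-05,  5.89175764e-04, -5.75550341e-04,
        1.80080756e-03, -1.31360282e-03]), 'joint_torque': array([-5.53732098e-04, -4.05966461e+01, -2.92632741e+01, -8.44737997e-05,
        5.67236522e-03,  1.31505463e-06]), 'tcp_pos': array([260.69548189, 622.34811098, 403.30469993]), 'tool_rot': array([ 1.97099086e-01,  9.80382822e-01, -1.13143333e-03, -4.37999827e-04]), 'ft_force': array([ 0.55474949, -0.59351447,  0.20696496]), 'wrist_torque': array([-0.02640889,  0.03425535,  0.00095798]), 'gripper_force': 0.0, 'finger_gap': 85.49269519383397}
scene {'fovy': 52.81366211186421, 'cx': 251.20801225712728, 'cy': 192.2374432403268, 'k1': -0.004751853275061844, 'rvec': array([ 0.94380897,  2.36784752, -1.21132596]), 'tvec': array([ 441.92010345, -115.3593568 , 1578.97668689])}
top {'fovy': 49.06957293660501, 'cx': 262.6969080060505, 'cy': 194.69232900219575, 'k1': 0.014274151320480214, 'rvec': array([ 2.10695224, -2.14358872,  0.18682747]), 'tvec': array([ -78.98635278,  546.85311675, 1168.07987434])}
wrist {'fovy': 60.967198668213065, 'cx': 255.12542565092235, 'cy': 193.7603389150675, 'k1': -0.09382317341336868, 'rvec': array([-2.39439306, -1.59350144, -0.24258611]), 'tvec': array([-673.52414287,  -39.07415635,  380.22674522])}
```

View pics/top0.png

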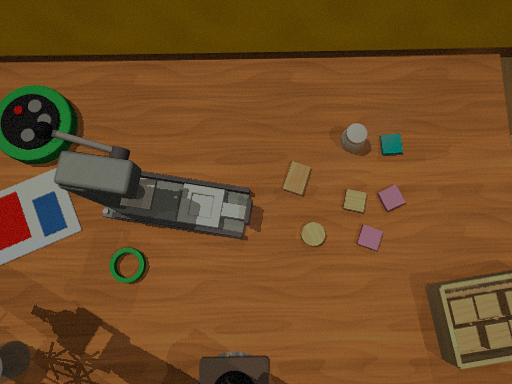

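View pics/scene0.png

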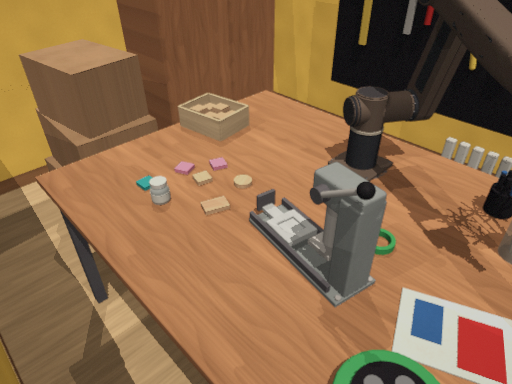

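Candidates for the square blank in the top view: the beech square at (355,201), the oblong at (297,178), the round at (313,234), pink squares at (391,197) and (370,237), the turquoise one at (391,144), and box blanks near (480,315). I choose (355,201). The carriage cavity is at about (204,207), with the handle at its right end.

```bash
cat > h.py <<'E'
from rig import *
import cv2, numpy as np
from scipy.spatial.transform import Rotation as R
def K(m):
    f=192/np.tan(np.radians(m['fovy']/2)); return np.array([[f,0,m['cx']],[0,f,m['cy']],[0,0,1]]),np.array([m['k1'],0,0,0.])
def ray(m,px,z):
    k,d=K(m); u=cv2.undistortPoints(np.float64(px).reshape(-1,1,2),k,d).reshape(-1,2)
    Rm=cv2.Rodrigues(m['rvec'])[0]; C=-Rm.T@m['tvec']
    v=np.c_[u,np.ones(len(u))]@Rm
    return C+v*((z-C[2])/v[:,2])[:,None]
def proj(m,P):
    k,d=K(m); return cv2.projectPoints(np.float64(P).reshape(-1,1,3),m['rvec'],m['tvec'],k,d)[0].reshape(-1,2)
E
python3 - <<'E'
from h import *
m=camera_model("top")
for n,p,z in [("sq",(355,201),18),("obl",(297,178),18),("round",(313,234),18),("pink",(370,237),18),("pink2",(391,197),18),("jar",(356,132),85),("cav",(204,207),44),("handletop",(247,212),86),("bedL",(107,212),30)]:
    print(n,ray(m,p,z)[0].round(0))
i=cv2.imread("pics/top0.png")
cv2.imwrite("pics/c1.png",cv2.resize(i[130:260,130:410],None,fx=2.8,fy=2.8,interpolation=cv2.INTER_CUBIC))
mw=camera_model("wrist");s=state()
Rm=cv2.Rodrigues(mw['rvec'])[0];C=-Rm.T@mw['tvec']
T=R.from_quat(s['tool_rot']); print("cam in tool",T.inv().apply(C-s['tcp_pos']), "\n",(T.as_matrix().T@Rm.T).round(3), "tool\n",T.as_matrix().round(3))
E
```

```text
sq [ 527. -361.   18.]
obl [ 600. -192.   18.]
round [ 432. -233.   18.]
pink [ 420. -398.   18.]
pink2 [ 537. -467.   18.]
jar [ 717. -360.   85.]
cav [513.  82.  44.]
handletop [491. -44.  86.]
bedL [506. 367.  30.]
cam in tool [77.06083783 -0.41181524 30.74161961] 
 [[ 0.    -0.954 -0.301]
 [ 1.     0.    -0.   ]
 [ 0.    -0.301  0.954]] tool
 [[-0.922  0.386 -0.001]
 [ 0.386  0.922 -0.002]
 [ 0.    -0.002 -1.   ]]
```

View pics/c1.png

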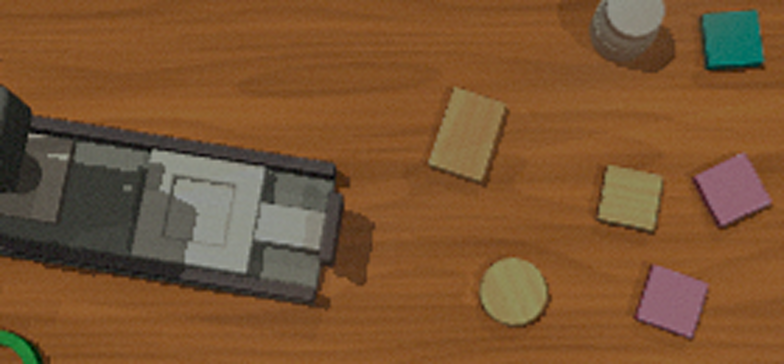

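```bash
python3 - <<'E'
from h import *
m=camera_model("top"); i=cv2.imread("pics/top0.png"); hsv=cv2.cvtColor(i,cv2.COLOR_BGR2HSV)
print(hsv[201,355],hsv[215,340],hsv[234,313],hsv[205,212])
mask=cv2.inRange(hsv,(18,60,110),(35,160,255))
for c in cv2.findContours(mask,0,2)[0]:
    if cv2.contourArea(c)<150: continue
    P=ray(m,c.reshape(-1,2),18)[:,:2].astype(np.float32)
    print(cv2.contourArea(c),cv2.minAreaRect(P))
s=state();T=R.from_quat(s['tool_rot'])
for w in [(350,270),(430,0),(450,-180),(527,-361)]:
    print(w,(T.inv().apply(np.array([*w,s['tcp_pos'][2]])-s['tcp_pos'])/500).round(3))
E
```

```text
[ 23 107 145] [ 14 188 130] [ 25 109 143] [ 30  19 133]
501.0 ((143.82630920410156, -736.1065063476562), (63.30174255371094, 62.95610046386719), 8.10312557220459)
485.5 ((210.81427001953125, -646.0901489257812), (63.779212951660156, 63.001033782958984), 8.879566192626953)
487.5 ((220.03602600097656, -718.4998168945312), (70.81107330322266, 69.01104736328125), 8.413358688354492)
1499.0 ((184.04498291015625, -703.8040771484375), (228.0007781982422, 211.36016845703125), 8.62709903717041)
413.0 ((433.607421875, -231.6725311279297), (67.10165405273438, 67.19739532470703), 88.09742736816406)
355.5 ((530.5726928710938, -360.05596923828125), (59.2121467590332, 59.02544021606445), 76.5078353881836)
407.0 ((602.3955688476562, -189.93069458007812), (57.63317108154297, 88.28333282470703), 70.15736389160156)
(350, 270) [-0.437 -0.581  0.001]
(430, 0) [-0.793 -1.017  0.002]
(450, -180) [-0.969 -1.334  0.002]
(527, -361) [-1.251 -1.608  0.003]
```

```bash
H="python3 -m handwheel"
$H '[[-0.4,-0.53,0,0,0,0],[-0.4,-0.53,0,0,0,0],[-0.4,-0.53,0,0,0,0],[-0.4,-0.53,0,0,0,0],[-0.4,-0.53,0,0,0,0],[-0.4,-0.53,0,0,0,0],[-0.4,-0.53,0,0,0,0],[-0.4,-0.53,0,0,0,0]]' -1
$H '[[-0.38,-0.47,0,0,0,0],[-0.38,-0.47,0,0,0,0],[-0.38,-0.47,0,0,0,0],[-0.38,-0.47,0,0,0,0],[-0.38,-0.47,0,0,0,0],[-0.38,-0.47,0,0,0,0],[-0.38,-0.47,0,0,0,0],[-0.38,-0.47,0,0,0,0]]'
```

```text
t: 0.82
tcp_pos: [342.6, 298.9, 404.4]
tool_rot: [0.197, 0.98, -0.0, -0.0]
ft_force: [0.6, 0.1, 0.8]
finger_gap: 85.4
gripper_force: 0.0
t: 1.48
tcp_pos: [428.0, 6.5, 404.9]
tool_rot: [0.2, 0.98, -0.001, 0.001]
ft_force: [-0.5, -0.6, -0.1]
finger_gap: 85.5
gripper_force: 0.0
```

```bash
H="python3 -m handwheel"
$H '[[-0.09,0.19,0,0,0,-0.2],[-0.09,0.19,0,0,0,-0.2],[-0.09,0.19,0,0,0,-0.2],[-0.09,0.19,0,0,0,-0.2],[-0.09,0.19,0,0,0,-0.2],[-0.09,0.19,0,0,0,-0.2]]'
python3 - <<'E'
from h import *
import json
m=camera_model("wrist");i=camera("wrist");cv2.imwrite("pics/w1.png",i)
json.dump({k:(v.tolist() if hasattr(v,'tolist') else v) for k,v in m.items()},open("w1.json","w"))
E
```

```text
t: 1.98
tcp_pos: [505.0, 81.2, 404.1]
tool_rot: [0.119, 0.993, -0.0, -0.001]
ft_force: [0.5, -0.8, 0.1]
finger_gap: 85.3
gripper_force: 0.0
```

View pics/w1.png

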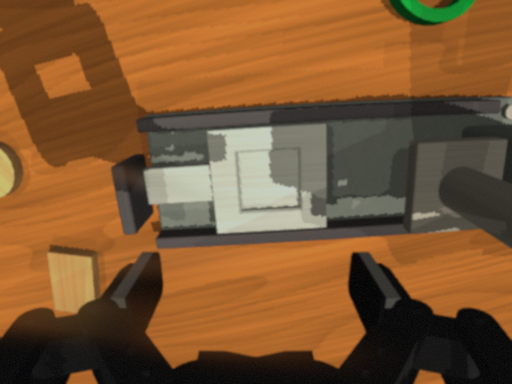

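The wrist view shows the carriage plate with corners near (208,130), (327,123), (328,226) and (215,234). The cavity mouth is about (237,150) to (301,211), and the handle is at (130,193).

```bash
python3 - <<'E'
from h import *
i=cv2.imread("pics/w1.png")[110:245,105:345]
c=cv2.resize(i,None,fx=3.3,fy=3.3,interpolation=cv2.INTER_CUBIC)
cv2.imwrite("pics/c2.png",c); print(c.shape)
E
```

```text
(446, 792, 3)
```

View pics/c2.png

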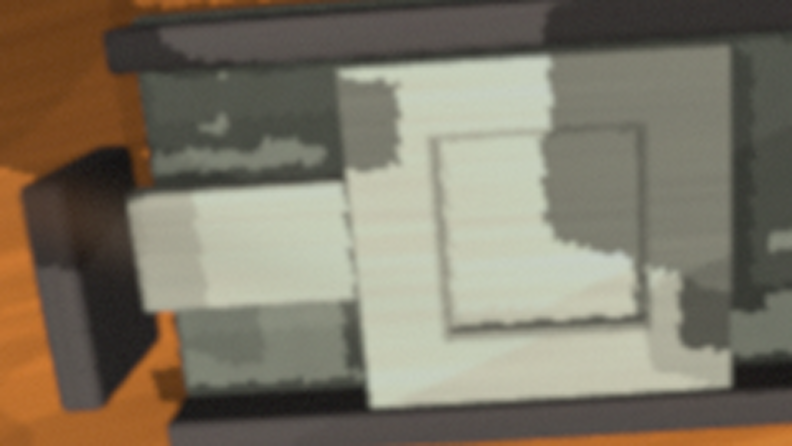

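```bash
cat > meas1.py <<'E'
from h import *
import json
m={k:np.array(v) if isinstance(v,list) else v for k,v in json.load(open("w1.json")).items()}
def o(p): return (np.array(p)+.5)/3.3-.5+[105,110]
for n,p,z in [("mouth",[(430,138),(645,122),(650,328),(448,340)],44),("plate",[(337,68),(732,45),(733,385),(369,408)],44),("handle top outer",[(24,192),(67,408),(104,405),(50,176)],86)]:
    P=ray(m,o(p),z)[:,:2]; d=np.diff(np.r_[P,P[:1]],axis=0)
    print(n,P.round(1).tolist(),"ctr",P.mean(0).round(1),"sides",np.hypot(*d.T).round(1),"ang",np.degrees(np.arctan2(d[:,1],d[:,0])).round(1))
E
python3 meas1.py
```

```text
mouth [[481.6, 65.1], [492.4, 130.7], [558.9, 118.9], [547.4, 53.9]] ctr [520.1  92.1] sides [66.5 67.6 66.1 66.7] ang [  80.7  -10.  -100.1  170.3]
plate [[454.0, 43.0], [475.4, 161.1], [585.4, 142.0], [564.7, 22.1]] ctr [519.9  92.1] sides [120.1 111.6 121.7 112.7] ang [ 79.7  -9.9 -99.8 169.3]
handle top outer [[462.2, -44.5], [526.8, -55.8], [528.5, -44.4], [459.7, -35.6]] ctr [494.3 -45.1] sides [65.6 11.5 69.3  9.2] ang [ -9.9  81.7 172.7 -74.6]
```

```bash
H="python3 -m handwheel"
$H '[[-0.12,-0.44,0,0,0,0],[-0.12,-0.44,0,0,0,0],[-0.12,-0.44,0,0,0,0],[-0.12,-0.44,0,0,0,0],[-0.12,-0.44,0,0,0,0],[-0.12,-0.44,0,0,0,0]]'
$H '[[-0.117,-0.43,0,0,0,0],[-0.117,-0.43,0,0,0,0],[-0.117,-0.43,0,0,0,0],[-0.117,-0.43,0,0,0,0],[-0.117,-0.43,0,0,0,0],[-0.117,-0.43,0,0,0,0],[-0.117,-0.43,0,0,0,0],[-0.117,-0.43,0,0,0,0]]'
cat > blank.py <<'E'
from h import *
s=state();m=camera_model("wrist");i=camera("wrist");cv2.imwrite("pics/w2.png",i)
hsv=cv2.cvtColor(i,cv2.COLOR_BGR2HSV)
mask=cv2.inRange(hsv,(17,60,100),(35,165,255))
T=R.from_quat(s['tool_rot']);print("tcp",s['tcp_pos'],"ytool ang",np.degrees(np.arctan2(*T.as_matrix()[[1,0],1])))
for c in cv2.findContours(mask,0,2)[0]:
    if cv2.contourArea(c)<800: continue
    P=ray(m,c.reshape(-1,2),18)[:,:2].astype(np.float32)
    print(cv2.contourArea(c),c.reshape(-1,2).mean(0).round(),cv2.minAreaRect(P))
E
python3 blank.py
```

```text
t: 2.53
tcp_pos: [510.3, -151.0, 405.2]
tool_rot: [0.122, 0.993, -0.001, 0.0]
ft_force: [-0.9, -0.0, -0.2]
finger_gap: 85.5
gripper_force: 0.0
t: 3.2
tcp_pos: [516.5, -370.1, 404.5]
tool_rot: [0.121, 0.993, 0.001, -0.0]
ft_force: [-0.4, 1.3, 0.7]
finger_gap: 85.7
gripper_force: 0.0
tcp [ 516.48755328 -370.09281443  404.50070998] ytool ang 76.14738200273267
2711.5 [260. 173.] ((530.2353515625, -360.769287109375), (61.16004180908203, 60.108577728271484), 76.20984649658203)
3558.5 [363.  60.] ((434.0564880371094, -233.66073608398438), (69.22684478759766, 68.89274597167969), 78.18775939941406)
```

View pics/w2.png

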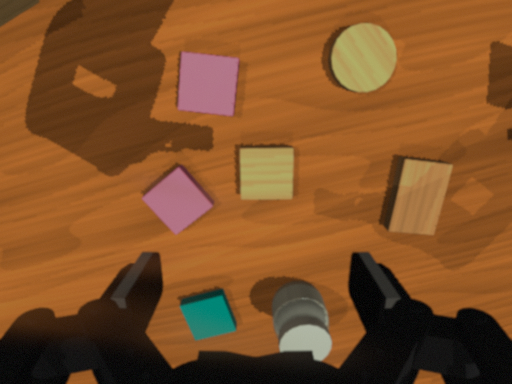

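Going by the image, the square beech blank is at (266,173), clear of pink (178,198), turquoise (208,315) and the jar (302,320). The tool yaw is already aligned with it.

```bash
H="python3 -m handwheel"
$H '[[-0.022,0.0245,0.38,0,0,0],[-0.022,0.0245,0.38,0,0,0],[-0.022,0.0245,0.38,0,0,0],[-0.022,0.0245,0.38,0,0,0],[-0.022,0.0245,0.38,0,0,0],[-0.022,0.0245,0.38,0,0,0],[-0.022,0.0245,0.38,0,0,0],[-0.022,0.0245,0.38,0,0,0]]' -0.85
$H '[[0,0,0.03,0,0,0],[0,0,0.06,0,0,0],[0,0,0.074,0,0,0],[0,0,0.074,0,0,0],[0,0,0.074,0,0,0]]'
python3 -c "
from rig import *;print(state()['tcp_pos'])"
```

```text
t: 3.92
tcp_pos: [531.9, -360.1, 217.4]
tool_rot: [0.119, 0.993, -0.001, 0.002]
ft_force: [-0.0, -0.1, 0.5]
finger_gap: 79.3
gripper_force: 0.0
t: 4.33
tcp_pos: [530.6, -360.3, 176.7]
tool_rot: [0.12, 0.993, 0.001, -0.001]
ft_force: [0.3, 0.2, 0.7]
finger_gap: 79.0
gripper_force: 0.0
[ 530.56127155 -360.3160444   176.67969865]
```

```bash
H="python3 -m handwheel"
$H '[[0,0,0,0,0,0],[0,0,0,0,0,0],[0,0,0,0,0,0],[0,0,0,0,0,0],[0,0,0,0,0,0],[0,0,0,0,0,0],[0,0,0,0,0,0],[0,0,0,0,0,0]]' 1 40
$H '[[0,0,-0.05,0,0,0],[0,0,-0.1,0,0,0],[0,0,-0.15,0,0,0],[0,0,-0.2,0,0,0],[0,0,-0.25,0,0,0],[0,0,-0.25,0,0,0],[0,0,-0.25,0,0,0]]'
python3 - <<'E'
from h import *
s=state();print(s['tcp_pos']);m=camera_model("wrist");i=camera("wrist");cv2.imwrite("pics/w3.png",i[150:384])
T=R.from_quat(s['tool_rot']).as_matrix()
for z in (160,165,170): # tool heights along axis, and pad edges
    print(z,proj(m,[s['tcp_pos']+T@[0,y,z] for y in(-30,30)]).round(0).tolist())
E
```

```text
t: 5.0
tcp_pos: [531.3, -360.9, 178.6]
tool_rot: [0.12, 0.993, -0.001, 0.001]
ft_force: [-0.4, -0.8, 5.2]
finger_gap: 58.9
gripper_force: 44.8
t: 5.58
tcp_pos: [531.1, -360.6, 303.9]
tool_rot: [0.12, 0.993, -0.001, 0.001]
ft_force: [0.2, 0.9, 0.6]
finger_gap: 58.7
gripper_force: 44.3
[ 531.11681548 -360.55811531  303.90949004]
160 [[190.0, 270.0], [322.0, 270.0]]
165 [[192.0, 265.0], [320.0, 265.0]]
170 [[194.0, 259.0], [318.0, 259.0]]
```

View pics/w3.png

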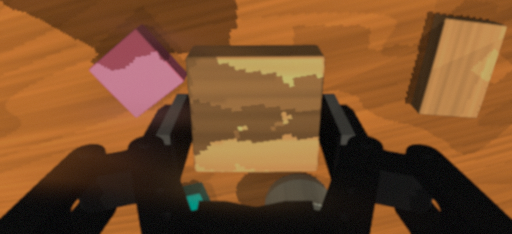

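```bash
python3 - <<'E'
from h import *
s=state();m=camera_model("wrist");k,d=K(m)
T=R.from_quat(s['tool_rot']).as_matrix();Rc=cv2.Rodrigues(m['rvec'])[0]
i=cv2.imread("pics/w3.png");g=cv2.cvtColor(i,cv2.COLOR_BGR2GRAY).astype(int)
for c in (215,255,300): print(c,g[38:66,c].tolist(),g[160:182,c].tolist())
# expected level rows for blank with top face at tool z = h
for h in (146,150,154,158):
    P=lambda x,z:proj(m,[s['tcp_pos']+T@[x,0,z]])[0]-[0,150]
    print(h,P(30,h+18).round(1),P(30,h).round(1),P(-30,h).round(1))
E
```

```text
215 [77, 79, 76, 76, 76, 77, 73, 69, 66, 65, 67, 67, 66, 67, 65, 64, 65, 70, 80, 95, 105, 107, 112, 111, 111, 110, 109, 109] [156, 157, 156, 154, 153, 151, 151, 150, 148, 150, 150, 140, 123, 115, 113, 115, 116, 117, 118, 119, 121, 120]
255 [125, 126, 125, 125, 124, 123, 111, 89, 66, 58, 60, 59, 60, 61, 61, 64, 63, 75, 99, 129, 149, 160, 166, 168, 166, 166, 166, 166] [156, 156, 155, 156, 154, 153, 152, 151, 151, 154, 151, 135, 106, 82, 72, 72, 70, 71, 70, 72, 71, 68]
300 [108, 107, 109, 108, 108, 100, 91, 75, 58, 56, 57, 57, 56, 57, 57, 54, 61, 79, 111, 138, 156, 165, 168, 170, 169, 169, 167, 167] [157, 155, 154, 154, 154, 151, 150, 150, 149, 150, 143, 116, 82, 60, 57, 61, 59, 61, 62, 70, 74, 77]
146 [256.1  54.9] [256.3  70.7] [256.1 195.3]
150 [256.1  51.9] [256.2  66.8] [256.1 189. ]
154 [256.1  49.1] [256.2  63.2] [256.  182.9]
158 [256.1  46.4] [256.2  59.7] [256.  177.2]
```

The blank is held level and centred. Carrying it over to the cavity.

```bash
H="python3 -m handwheel"
$H '[[0.02,0.06,0,0,0,0],[0.04,0.13,0,0,0,0],[0.06,0.2,0,0,0,0],[0.075,0.27,0,0,0,0],[0.09,0.34,0,0,0,0],[0.11,0.4,0,0,0,0],[0.118,0.437,0,0,0,0],[0.118,0.437,0,0,0,0]]'
$H '[[0.02,0.06,0,0,0,-0.02],[0.04,0.13,0,0,0,-0.04],[0.06,0.2,0,0,0,-0.06],[0.075,0.27,0,0,0,-0.084],[0.09,0.34,0,0,0,-0.084],[0.11,0.4,0,0,0,-0.084],[0.118,0.437,0,0,0,-0.084],[0.118,0.437,0,0,0,-0.084]]'
cat > pos.py <<'E'
from h import *
q=[];
s=state(); T=R.from_quat(s['tool_rot']).as_matrix()
e=T.T@(np.array([521,92.2,s['tcp_pos'][2]])-s['tcp_pos'])/500
print(s['tcp_pos'],"y ang",np.degrees(np.arctan2(T[1,1],T[0,1])),"shift",e.round(4),"az",-(80-np.degrees(np.arctan2(T[1,1],T[0,1])))/45,"tilt",T[:,2].round(4),s['finger_gap'],s['ft_force'])
E
python3 pos.py; python3 -m handwheel '[[0,0,0,0,0,0],[0,0,0,0,0,0]]'; python3 pos.py
```

```text
t: 6.3
tcp_pos: [524.2, -130.5, 299.5]
tool_rot: [0.118, 0.993, 0.002, -0.003]
ft_force: [-0.4, 0.2, -0.8]
finger_gap: 58.7
gripper_force: 44.3
t: 6.97
tcp_pos: [519.4, 94.3, 300.6]
tool_rot: [0.085, 0.996, 0.0, -0.002]
ft_force: [-0.3, -0.4, -0.4]
finger_gap: 58.9
gripper_force: 44.3
[519.35633325  94.31885368 300.63672314] y ang 80.24504733212363 shift [-0.004  -0.0036 -0.    ] az 0.005445496269414068 tilt [-3.7e-03  7.0e-04 -1.0e+00] 58.92470234475521 [-0.25019961 -0.4054915  -0.4010972 ]
t: 7.13
tcp_pos: [520.0, 91.1, 301.5]
tool_rot: [0.087, 0.996, -0.0, -0.001]
ft_force: [-0.1, 0.1, 0.8]
finger_gap: 58.6
gripper_force: 44.3
[520.019775    91.12911102 301.51705713] y ang 80.0179022634695 shift [-0.0016  0.0024 -0.    ] az 0.00039782807709987843 tilt [-2.2e-03 -5.0e-04 -1.0e+00] 58.597634357240196 [-0.10635272  0.14564534  0.81580371]
```

```bash
H="python3 -m handwheel"
$H '[[-0.0016,0.0024,0.04,0,0,0],[-0.0016,0.0024,0.08,0,0,0],[-0.0016,0.0024,0.12,0,0,0],[-0.0016,0.0024,0.143,0,0,0],[-0.0016,0.0024,0.143,0,0,0],[-0.0016,0.0024,0.143,0,0,0],[-0.0016,0.0024,0.143,0,0,0]]'
python3 pos.py
python3 - <<'E'
from h import *
s=state();m=camera_model("wrist");i=camera("wrist")
cv2.imwrite("pics/w4.png",cv2.resize(i[150:340,120:400],None,fx=2.8,fy=2.8,interpolation=cv2.INTER_CUBIC))
a=np.radians(80);Y=np.array([np.cos(a),np.sin(a),0]);X=np.array([Y[1],-Y[0],0])
c=np.array([520,92.1,44])
print((proj(m,[c+X*sx*32+Y*sy*32 for sx,sy in((-1,-1),(-1,1),(1,1),(1,-1))])-[120,150])*2.8)
E
```

```text
t: 7.72
tcp_pos: [521.7, 92.5, 232.2]
tool_rot: [0.087, 0.996, 0.0, 0.001]
ft_force: [-0.3, 0.5, -0.7]
finger_gap: 58.7
gripper_force: 44.3
[521.74289597  92.46697796 232.19292399] y ang 79.99379900607023 shift [ 0.0014 -0.0008 -0.    ] az -0.0001377998651059266 tilt [ 1.6e-03 -1.0e-04 -1.0e+00] 58.73144617578659 [-0.34225617  0.46825075 -0.68391726]
[[198.26632665  87.98062663]
 [555.27679965  87.9899528 ]
 [535.29734668 393.76997715]
 [218.60474724 393.71037886]]
```

View pics/w4.png

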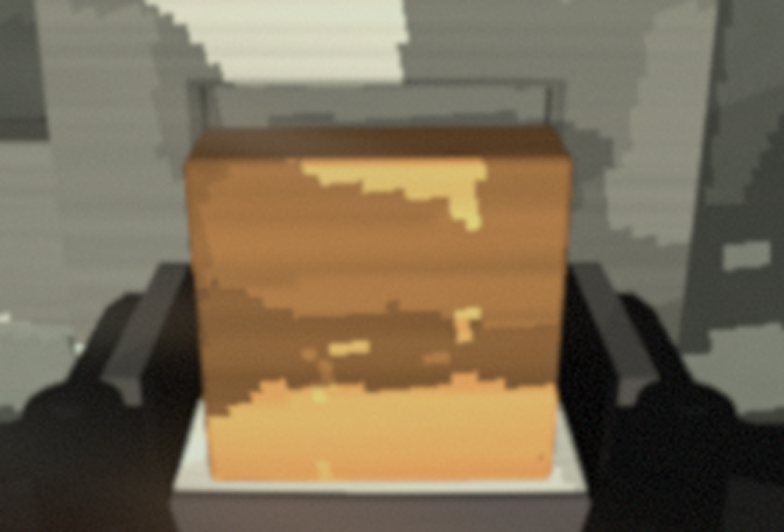

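The mouth outline runs (190,82) to (563,80) at the far edge, centred at column 376. The blank's lower far edge is centred at about 379, so it is within 0.5 mm. Lowering now.

```bash
H="python3 -m handwheel"
$H '[[0.0005,-0.0008,0.01,0,0,0],[0.0005,-0.0008,0.018,0,0,0],[0.0005,-0.0008,0.024,0,0,0],[0.0005,-0.0008,0.024,0,0,0]]'
$H '[[0,0,0.003,0,0,0],[0,0,0.006,0,0,0],[0,0,0.006,0,0,0]]'; python3 pos.py
```

```text
t: 8.1
tcp_pos: [520.4, 92.8, 218.5]
tool_rot: [0.087, 0.996, -0.0, -0.001]
ft_force: [-0.6, 1.0, -0.5]
finger_gap: 58.5
gripper_force: 44.3
t: 8.35
tcp_pos: [520.6, 92.8, 215.9]
tool_rot: [0.087, 0.996, -0.0, -0.0]
ft_force: [-1.1, 0.1, -0.8]
finger_gap: 58.6
gripper_force: 44.3
[520.64889623  92.76489901 215.94602825] y ang 80.05037846117654 shift [-0.0009 -0.001  -0.    ] az 0.0011195213594785652 tilt [-5.e-04  0.e+00 -1.e+00] 58.57677241035525 [-1.13990507  0.1003806  -0.82642228]
```

```bash
H="python3 -m handwheel"
$H '[[0,0,0.0015,0,0,0],[0,0,0.003,0,0,0],[0,0,0.003,0,0,0]]'; python3 pos.py
```

```text
t: 8.6
tcp_pos: [520.7, 92.7, 214.6]
tool_rot: [0.087, 0.996, 0.0, -0.0]
ft_force: [-0.6, 0.3, -1.0]
finger_gap: 58.6
gripper_force: 44.3
[520.72031897  92.72070693 214.63590765] y ang 80.04577135651822 shift [-0.0007 -0.0009 -0.    ] az 0.0010171412559603571 tilt [-1.e-04  0.e+00 -1.e+00] 58.64950476016739 [-0.61826028  0.30007739 -0.99957275]
```

```bash
H="python3 -m handwheel"
$H '[[0,0,0,0,0,0],[0,0,0,0,0,0],[0,0,0,0,0,0],[0,0,0,0,0,0],[0,0,0,0,0,0]]' -0.8
$H '[[0,0,-0.05,0,0,0],[0,0,-0.12,0,0,0],[0,0,-0.2,0,0,0],[0,0,-0.28,0,0,0],[0,0,-0.36,0,0,0],[0,0,-0.38,0,0,0],[0,0,-0.38,0,0,0],[0,0,-0.38,0,0,0]]'
cat > seat.py <<'E'
from h import *
import sys
m=camera_model("wrist");i=camera("wrist")
hsv=cv2.cvtColor(i,cv2.COLOR_BGR2HSV)
cv2.imwrite("pics/full.png",i)
p=proj(m,[[520,92.1,50]])[0].astype(int);print(p,hsv[p[1],p[0]])
x0,y0=max(p[0]-110,0),max(p[1]-80,0)
cv2.imwrite(sys.argv[1],cv2.resize(i[y0:y0+160,x0:x0+220],None,fx=3.5,fy=3.5,interpolation=cv2.INTER_CUBIC))
mask=cv2.inRange(hsv,(14,75,60),(35,220,255));mask[:p[1]-60]=0;mask[p[1]+60:]=0;mask[:,:p[0]-60]=0;mask[:,p[0]+60:]=0
c=max(cv2.findContours(mask,0,2)[0],key=cv2.contourArea)
for z in(54,):
    P=ray(m,c.reshape(-1,2),z)[:,:2].astype(np.float32);print(z,cv2.minAreaRect(P))
a=np.radians(80);Y=np.array([np.cos(a),np.sin(a),0]);X=np.array([Y[1],-Y[0],0])
q=lambda z,h:((proj(m,[np.array([520,92.1,z])+X*sx*h+Y*sy*h for sx,sy in((-1,-1),(-1,1),(1,1),(1,-1))])-[x0,y0])*3.5).round().tolist()
print("exp top",q(54,30),"mouth",q(44,32))
E
python3 seat.py pics/w5.png
```

```text
t: 9.02
tcp_pos: [520.8, 92.7, 214.8]
tool_rot: [0.087, 0.996, -0.0, 0.0]
ft_force: [-1.0, -0.9, -0.1]
finger_gap: 76.7
gripper_force: 0.0
t: 9.68
tcp_pos: [520.6, 92.7, 404.7]
tool_rot: [0.087, 0.996, -0.0, 0.0]
ft_force: [0.3, 0.7, -0.4]
finger_gap: 76.8
gripper_force: 0.0
[254 169] [ 23 125 204]
54 ((518.6617431640625, 92.34516906738281), (61.4661979675293, 60.86960983276367), 80.0571060180664)
exp top [[281.0, 181.0], [495.0, 182.0], [490.0, 385.0], [287.0, 384.0]] mouth [[277.0, 169.0], [499.0, 170.0], [493.0, 380.0], [283.0, 380.0]]
```

View pics/w5.png

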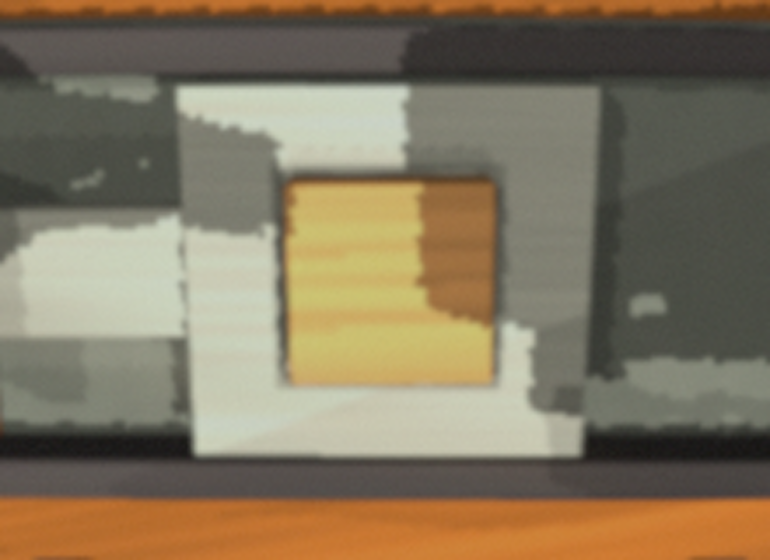

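Blank corners (287,181) to (493,384) match what a fully seated blank should show, with the centre about 1.4 mm off. Next is the handle: shut the gripper and drop behind it.

```bash
H="python3 -m handwheel"
$H '[[0,-0.08,0,0,0,0],[0,-0.16,0,0,0,0],[0,-0.24,0,0,0,0],[0,-0.32,0,0,0,0],[0.001,-0.4,0,0,0,0],[0.001,-0.4,0,0,0,0],[0.001,-0.4,0,0,0,0]]' 1 40
$H '[[0,0,0.08,0,0,0],[0,0,0.16,0,0,0],[0,0,0.24,0,0,0],[0,0,0.32,0,0,0],[0,0,0.373,0,0,0],[0,0,0.373,0,0,0],[0,0,0.373,0,0,0]]'
$H '[[0,0.015,0,0,0,0],[0,0.03,0,0,0,0],[0,0.045,0,0,0,0],[0,0.06,0,0,0,0],[0,0.06,0,0,0,0]]'
```

```text
t: 10.32
tcp_pos: [484.9, -105.9, 401.6]
tool_rot: [0.089, 0.996, 0.001, -0.003]
ft_force: [-0.2, -0.1, 0.2]
finger_gap: 0.1
gripper_force: 0.0
t: 10.9
tcp_pos: [484.7, -102.6, 215.7]
tool_rot: [0.086, 0.996, 0.001, -0.003]
ft_force: [0.4, 0.2, 0.6]
finger_gap: 0.3
gripper_force: 0.0
t: 11.32
tcp_pos: [491.4, -73.3, 219.5]
tool_rot: [0.086, 0.996, -0.0, 0.001]
ft_force: [-0.9, 0.2, 0.3]
finger_gap: 0.5
gripper_force: 0.0
```

```bash
H="python3 -m handwheel"
$H '[[0,0.01,0,0,0,0],[0,0.02,0,0,0,0],[0,0.04,0,0,0,0],[0,0.06,0,0,0,0],[0,0.08,0,0,0,0],[0,0.1,0,0,0,0],[0,0.12,0,0,0,0],[0,0.14,0,0,0,0]]'
$H '[[0,0.02,0,0,0,0],[0,0.04,0,0,0,0],[0,0.06,0,0,0,0],[0,0.08,0,0,0,0],[0,0.1,0,0,0,0],[0,0.12,0,0,0,0],[0,0.14,0,0,0,0],[0,0.16,0,0,0,0]]'
$H '[[0,0.01,0,0,0,0],[0,0.02,0,0,0,0],[0,0.03,0,0,0,0],[0,0.03,0,0,0,0]]'
```

```text
t: 11.98
tcp_pos: [503.5, -5.8, 219.2]
tool_rot: [0.087, 0.996, -0.001, 0.001]
ft_force: [-1.1, -4.7, 3.4]
finger_gap: -0.3
gripper_force: 3.0
t: 12.65
tcp_pos: [517.5, 73.3, 219.1]
tool_rot: [0.087, 0.996, -0.0, 0.001]
ft_force: [-0.2, -5.7, 5.2]
finger_gap: -0.3
gripper_force: 3.3
t: 12.98
tcp_pos: [520.1, 88.6, 219.1]
tool_rot: [0.087, 0.996, 0.001, 0.001]
ft_force: [0.6, -0.4, 5.0]
finger_gap: -0.3
gripper_force: 2.2
```

```bash
H="python3 -m handwheel"
$H '[[0,0.008,0,0,0,0],[0,0.016,0,0,0,0],[0,0.024,0,0,0,0],[0,0.024,0,0,0,0]]'
$H '[[0,0.004,0,0,0,0],[0,0.008,0,0,0,0],[0,0.008,0,0,0,0]]'
$H '[[0,0.003,0,0,0,0],[0,0.006,0,0,0,0]]'
```

```text
t: 13.32
tcp_pos: [522.0, 97.1, 219.3]
tool_rot: [0.085, 0.996, -0.005, -0.0]
ft_force: [-4.6, -19.5, 10.0]
finger_gap: -0.1
gripper_force: 9.7
t: 13.57
tcp_pos: [522.7, 98.8, 219.7]
tool_rot: [0.084, 0.996, -0.008, -0.001]
ft_force: [-7.1, -31.1, 14.8]
finger_gap: -0.1
gripper_force: 14.3
t: 13.73
tcp_pos: [523.2, 100.2, 219.9]
tool_rot: [0.083, 0.996, -0.01, -0.002]
ft_force: [-11.1, -42.1, 21.1]
finger_gap: -0.5
gripper_force: 19.6
```

The force is rising, so this is either the stop or a jam. I'll back off, lift and measure the handle.

```bash
H="python3 -m handwheel"
$H '[[0,-0.03,0,0,0,0],[0,-0.06,0,0,0,0],[0,-0.1,0,0,0,0],[0,-0.1,0,0,0,0]]'
$H '[[0,0,-0.08,0,0,0],[0,0,-0.16,0,0,0],[0,0,-0.24,0,0,0],[0,-0.05,-0.32,0,0,0],[0,-0.05,-0.373,0,0,0],[0,-0.05,-0.373,0,0,0],[0,-0.05,-0.373,0,0,0]]'
python3 - <<'E'
from h import *
m=camera_model("wrist");i=camera("wrist");t=camera("top")
mt=camera_model("top")
a=np.radians(80);Y=np.array([np.cos(a),np.sin(a),0]);X=np.array([Y[1],-Y[0],0])
c=np.array([520,92.1,0])
print("handle top pred home wrist",proj(m,[c+Y*(40+sy)+X*sx+[0,0,86] for sx,sy in((-35,-7),(35,-7),(35,7),(-35,7))]).round(1).tolist())
print("plate near edge pred home",proj(m,[c+Y*(180-60)+X*sx+[0,0,44] for sx in(-56,56)]).round(1).tolist())
A=cv2.resize(i,(512,384));cv2.imwrite("pics/w6.png",cv2.resize(i,(800,600),interpolation=cv2.INTER_CUBIC));cv2.imwrite("pics/t6.png",t)
E
```

```text
t: 14.07
tcp_pos: [513.0, 55.6, 217.1]
tool_rot: [0.088, 0.996, 0.0, -0.001]
ft_force: [-0.3, -0.5, -0.3]
finger_gap: 0.0
gripper_force: 0.0
t: 14.65
tcp_pos: [509.9, 33.2, 406.7]
tool_rot: [0.087, 0.996, 0.0, 0.002]
ft_force: [1.0, 0.5, -1.0]
finger_gap: 0.4
gripper_force: 0.0
handle top pred home wrist [[358.8, 139.6], [351.9, 212.7], [366.2, 212.7], [374.0, 139.8]]
plate near edge pred home [[430.7, 114.4], [415.6, 216.4]]
```

View pics/w6.png

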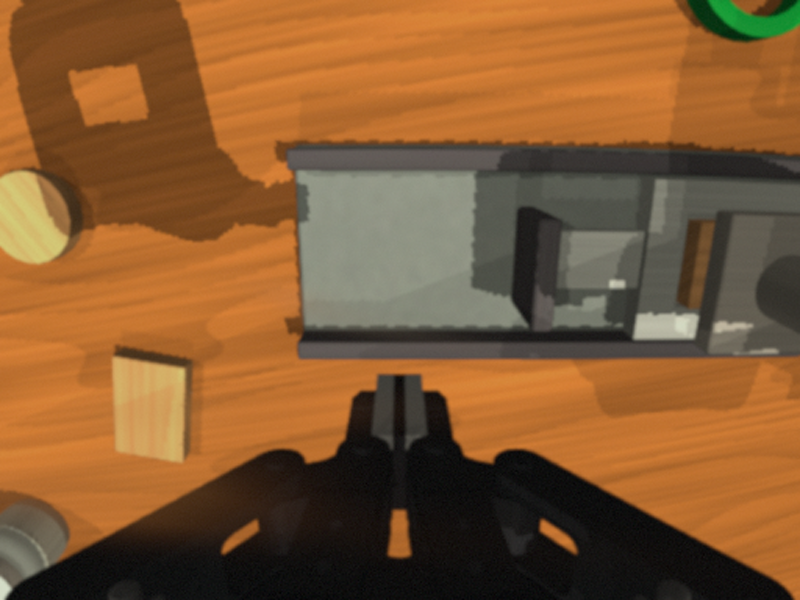

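```bash
python3 - <<'E'
from h import *
m=camera_model("wrist")
a=np.radians(80);Y=np.array([np.cos(a),np.sin(a),0]);X=np.array([Y[1],-Y[0],0])
c=np.array([520,92.1,0])
for n,p,z in [("plate edge",[(648,178),(633,338)],44),("rail end",[(289,158),(300,348)],44),("floor end",[(297,172),(303,328)],20),("ram near edge",[(719,212),(698,352)],87),("ram near edge+t",[(719,212),(698,352)],100),("handle top outer",[(520,207),(533,328)],86),("handle top in",[(560,218),(551,330)],86),("blank left",[(690,222),(678,300)],54)]:
    P=ray(m,np.array(p)/1.5625,z); print(n,z,((P-c)@Y).round(1),((P-c)@X).round(1))
E
```

```text
plate edge 44 [100.8 105.4] [-59.7  50.7]
rail end 44 [-128.8 -128.7] [-70.2  57.9]
floor end 20 [-128.9 -130.5] [-60.4  51.9]
ram near edge 87 [125.7 128.1] [-44.   43.6]
ram near edge+t 100 [117.3 119.5] [-45.5  38.1]
handle top outer 86 [ 8.  20.9] [-44.6  27.5]
handle top in 86 [31.3 32.1] [-38.7  28.8]
blank left 54 [128.1 128.2] [-33.1  19.5]
```

```bash
python3 - <<'E'
from h import *
import json
m6=camera_model("wrist");m1={k:np.array(v) if isinstance(v,list) else v for k,v in json.load(open("w1.json")).items()}
w6=cv2.resize(cv2.imread("pics/w6.png"),(512,384),interpolation=cv2.INTER_AREA);w1=cv2.imread("pics/w1.png")
mt=camera_model("top");t0=cv2.imread("pics/top0.png");t6=cv2.imread("pics/t6.png")
a=np.radians(80);Y=np.array([np.cos(a),np.sin(a),0]);X=np.array([Y[1],-Y[0],0]);c=np.array([520,92.1,0])
def edges(n,im,m,z,xs,y0,y1,thr=12):
    g=cv2.GaussianBlur(cv2.cvtColor(im,6),(3,3),0).astype(np.float32); ys=np.arange(y0,y1,.5)
    for x in xs:
        p=proj(m,c+ys[:,None]*Y+x*X+[0,0,z]).astype(np.float32)
        v=cv2.remap(g,p[:,0][None],p[:,1][None],1)[0]; d=np.gradient(cv2.GaussianBlur(v[:,None],(1,7),0)[:,0])
        k=[(float(ys[j]),round(float(d[j]),1)) for j in range(1,len(d)-1) if abs(d[j])>1.5 and abs(d[j])>=abs(d[j-1]) and abs(d[j])>abs(d[j+1])]
        print(n,x,k)
edges("w6 plate",w6,m6,44,(-50,-40,40,45,50),80,130)
edges("w6 rail",w6,m6,44,(-66,66),-150,-110)
edges("w6 ram",w6,m6,87,(-30,-10,10,30),105,150)
edges("w1 plate",w1,m1,44,(-50,-40,40,50),-80,80)
edges("w1 rail",w1,m1,44,(-66,66),-150,-110)
edges("w1 ram",w1,m1,87,(-30,-10,10,30),105,150)
edges("t0 rail",t0,mt,44,(-66,66),-160,-100)
edges("t0 plate",t0,mt,44,(-45,45),-90,-40)
edges("t6 plate",t6,mt,44,(-45,-35,35,45),80,130)
E
```

```text
w6 plate -50 [(95.0, -2.4), (105.5, 8.1), (114.5, -3.6), (126.0, -1.6)]
w6 plate -40 [(96.5, -1.6), (105.5, 7.9), (114.5, -3.4)]
w6 plate 40 [(83.5, -2.7), (87.0, -2.6), (91.0, 3.4), (96.0, -5.8), (105.0, 15.4)]
w6 plate 45 [(98.0, 1.5), (105.0, 15.1)]
w6 plate 50 [(104.5, 13.3)]
w6 rail -66 [(-131.0, -7.2)]
w6 rail 66 [(-130.5, -2.4)]
w6 ram -30 [(107.0, -5.1), (115.5, 4.4), (123.5, -4.6), (134.5, 4.6)]
w6 ram -10 [(107.0, -4.9), (115.5, 4.9), (123.5, -5.3), (134.5, 4.9)]
w6 ram 10 [(107.5, -3.8), (115.5, 4.1), (123.5, -4.0), (134.0, 4.7)]
w6 ram 30 [(117.5, -2.1), (123.5, -16.1), (134.5, 9.3), (141.0, -3.3)]
w1 plate -50 [(-60.5, 4.9), (-45.0, 4.7), (-42.0, 5.7), (3.5, -10.4), (59.5, -8.5), (66.0, 2.7)]
w1 plate -40 [(-60.5, 5.9), (-42.5, 8.9), (4.0, -9.2), (59.5, -8.0), (66.0, 2.7)]
w1 plate 40 [(-67.5, -6.3), (-60.5, 14.6), (32.5, -3.2), (43.5, -8.7), (54.0, -2.1), (59.5, 3.4)]
w1 plate 50 [(-61.0, 19.7), (60.0, -17.2)]
w1 rail -66 [(-130.5, -3.1)]
w1 rail 66 [(-131.0, -4.0)]
w1 ram -30 [(113.0, -1.9), (134.0, 4.9)]
w1 ram -10 [(110.0, -2.4), (134.0, 5.1)]
w1 ram 10 [(110.5, -3.1), (113.0, -3.5), (116.5, -1.6), (126.0, -2.1), (134.0, 5.1)]
w1 ram 30 [(134.0, 12.7), (142.5, -3.9)]
t0 rail -66 [(-137.5, -2.0), (-131.0, 1.8)]
t0 rail 66 [(-136.0, -2.0)]
t0 plate -45 [(-75.5, -3.4), (-60.5, 5.8)]
t0 plate 45 [(-74.5, -3.1), (-60.0, 6.7)]
t6 plate -45 [(100.0, -2.8), (114.5, 4.3), (123.0, -2.7), (128.0, 2.1)]
t6 plate -35 [(105.0, -2.5), (114.0, 4.2), (123.0, -2.9), (128.0, 2.5)]
t6 plate 35 [(112.5, 3.2), (121.5, -2.4), (127.5, 2.4)]
t6 plate 45 [(91.5, -1.5), (112.0, 3.6), (121.0, -2.6), (127.5, 2.5)]
```

Measured against the ram edge in the same image, the carriage is home to within about 2 mm. The top view disagrees by several mm, though, so I'll push once more and see whether it moves.

```bash
H="python3 -m handwheel"
$H '[[0,0,0.08,0,0,0],[0,0,0.16,0,0,0],[0,0,0.24,0,0,0],[0,0,0.32,0,0,0],[0,0,0.36,0,0,0],[0,0,0.36,0,0,0]]'
$H '[[0,0.03,0,0,0,0],[0,0.06,0,0,0,0],[0,0.09,0,0,0,0],[0,0.11,0,0,0,0],[0,0.12,0,0,0,0],[0,0.12,0,0,0,0]]'
$H '[[0,0.008,0,0,0,0],[0,0.016,0,0,0,0],[0,0.016,0,0,0,0]]'
```

```text
t: 15.25
tcp_pos: [505.5, 33.7, 216.4]
tool_rot: [0.087, 0.996, 0.001, -0.009]
ft_force: [-0.9, -0.4, -0.5]
finger_gap: -0.0
gripper_force: 0.0
t: 15.75
tcp_pos: [520.1, 92.8, 225.0]
tool_rot: [0.086, 0.996, 0.0, 0.0]
ft_force: [-0.5, -1.1, 0.7]
finger_gap: 0.3
gripper_force: 0.0
t: 16.0
tcp_pos: [521.5, 99.4, 224.8]
tool_rot: [0.086, 0.996, -0.001, -0.0]
ft_force: [-0.9, -2.9, 1.4]
finger_gap: -0.3
gripper_force: 1.5
```

```bash
H="python3 -m handwheel"
$H '[[0,0.004,0,0,0,0],[0,0.008,0,0,0,0],[0,0.008,0,0,0,0]]'
$H '[[0,0.004,0,0,0,0],[0,0.008,0,0,0,0],[0,0.008,0,0,0,0]]'
```

```text
t: 16.25
tcp_pos: [522.0, 100.7, 224.9]
tool_rot: [0.085, 0.996, -0.005, -0.002]
ft_force: [-5.0, -17.7, 4.8]
finger_gap: -0.1
gripper_force: 9.0
t: 16.5
tcp_pos: [522.6, 102.1, 225.0]
tool_rot: [0.084, 0.996, -0.009, -0.003]
ft_force: [-8.4, -31.5, 8.1]
finger_gap: -0.3
gripper_force: 16.5
```

It hit a hard stop at once, with no slide at the 4 N sliding force, so the carriage is home. I'll retreat and do a numeric re-check.

```bash
H="python3 -m handwheel"
$H '[[0,-0.03,0,0,0,0],[0,-0.06,0,0,0,0],[0,-0.1,0,0,0,0],[0,-0.1,0,0,0,0]]'
$H '[[0,0,-0.08,0,0,0],[0,0,-0.16,0,0,0],[0,0,-0.24,0,0,0],[0,-0.05,-0.32,0,0,0],[0,-0.05,-0.36,0,0,0],[0,-0.05,-0.36,0,0,0],[0,-0.05,-0.36,0,0,0],[0,-0.05,-0.36,0,0,0]]'
python3 - <<'E'
from h import *
m=camera_model("wrist");i=camera("wrist");s=camera("scene")
a=np.radians(80);Y=np.array([np.cos(a),np.sin(a),0]);X=np.array([Y[1],-Y[0],0]);c=np.array([520,92.1,0])
g=cv2.GaussianBlur(cv2.cvtColor(i,6),(3,3),0).astype(np.float32)
for n,z,x,y0,y1 in[("plate",44,-40,80,130),("plate",44,45,80,130),("ram",87,30,105,150),("ram",87,10,105,150),("blank",54,-20,115,150),("blank",54,-10,115,150),("blank",54,15,115,150)]:
    ys=np.arange(y0,y1,.5);p=proj(m,c+ys[:,None]*Y+x*X+[0,0,z]).astype(np.float32)
    v=cv2.remap(g,p[:,0][None],p[:,1][None],1)[0];d=np.gradient(cv2.GaussianBlur(v[:,None],(1,7),0)[:,0])
    print(n,x,[(float(ys[j]),round(float(d[j]),1)) for j in range(1,len(d)-1) if abs(d[j])>1.5 and abs(d[j])>=abs(d[j-1]) and abs(d[j])>abs(d[j+1])])
E
```

```text
t: 16.83
tcp_pos: [513.9, 56.1, 224.7]
tool_rot: [0.088, 0.996, -0.0, -0.0]
ft_force: [0.1, 0.2, -0.1]
finger_gap: -0.2
gripper_force: 0.0
t: 17.5
tcp_pos: [509.6, 34.0, 403.8]
tool_rot: [0.087, 0.996, 0.0, -0.001]
ft_force: [-0.1, -0.9, 0.1]
finger_gap: -0.3
gripper_force: 0.0
plate -40 [(98.0, -2.1), (107.5, 8.2), (115.0, -3.5)]
plate 45 [(85.5, -3.1), (89.5, -2.1), (94.0, 2.4), (98.5, -5.5), (107.0, 15.8)]
ram 30 [(111.0, 3.0), (118.5, -3.6), (126.5, -17.6), (137.5, 13.6), (146.5, -1.6)]
ram 10 [(109.5, -4.9), (118.0, 4.5), (126.5, -4.9), (137.0, 4.9)]
blank -20 [(128.5, -4.5), (138.0, 3.9), (147.5, -4.3)]
blank -10 [(128.5, -4.1), (138.5, 3.7), (147.5, -4.0)]
blank 15 [(128.5, -5.1), (138.5, 4.5), (147.5, -4.7)]
```

```bash
python3 -c "
from rig import *
print(job_done())"
```

```text
the job is handed in; nothing more can be done
None
```

The square blank is seated in the die cavity and the carriage is pushed home against its hard stop; I handed the job in at about 17.5 s, with no verdict returned and the final carriage position estimated from images and push force to about 2 mm.

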